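# Clamp a bronze bushing with a folding-crank bench clamp

## Robot

A 7-joint arm with a two-finger parallel gripper is mounted at the origin on the work surface. World frame = base frame: x ahead of the robot, y to its left, z up, the work surface at z = 0. Lengths are in m, angles in rad, forces in N, time in s.
With the tool pointing down it reaches from about 0.425 to 0.925 m from the base axis. Payload 6.8 kg.
Tool frame: the origin (TCP) lies at the very end of the fingers, on their centre line; the grasp point (between the pads) lies 19 mm behind it; z points along the fingers, y is the line along which they close (so a half turn about z gives the same grasp; the last joint's range is limited). The gripper opens to 85 mm and grips with 20 to 120 N. Pads are 22 mm wide; open, the fingers measure 114 mm over their backs; the gripper's body (76 mm by 85 mm) begins 54 mm behind the grasp point. The pads swing forward as they close: fully open they stand 13 mm farther back than shut.
Start: joints at [1.236, 0.477, 0.022, 1.555, -0.011, 1.109, -0.083], TCP at [0.152, -0.658, 0.231] pointing down, gripper open.
Joint ranges: [-2.96, 2.96], [-0.34, 2.1], [-1.41, 1.46], [0.24, 2.44], [-1.37, 4.51], [0.17, 1.92], [-2.96, 2.96]. Speed limits (rad/s): [2.39, 2.39, 3.14, 3.14, 3.14, 3.14, 3.14].

## Interface

Orientations are given as a unit quaternion [w, x, y, z].
In Python, from station import get_obs, read_camera, hand_in gives the robot as it stands.
- The arm moves only by the tool arm_command, never from a script. Its argument "commands" is one flat list of numbers, 7 for each row, row after row: the shift along the tool's x, y, z in m, then the turn, a rotation vector about the tool's x, y, z in degrees, then the opening, from 0 (shut) to 1 (fully open). In form: [tx, ty, tz, rx, ry, rz, fingers, tx, ty, tz, rx, ry, rz, fingers, ...]. A call has 1 to 8 rows; each row is the pose to reach, as a shift and turn from the pose commanded when the call began, along the tool's axes at that moment; what a row does not reach only later rows make up. A row lasts 1/10 s, in which the tool goes at most 50 mm and 8.59 degrees, less where a joint would pass 70% of its speed; a pose out of reach is approached as far as the arm can. A call with a gripper value outside its range is refused whole. The fingers move at their own pace and stop on an object; "force" is the grip in N (left out, the last holds). Time passes only in rows, so rows that repeat a pose let the fingers close. It gives the time, the measured TCP pose, the force, the opening and the grip force at its end, in the units of the state.
- get_obs(): the state, without advancing time (a new reading comes with each control period).
- read_camera(name): name is "scene" or "top" or "wrist"; returns a dict with "img" (384x512x3 uint8, red, green, blue), "camera_matrix" (3x3 intrinsics, pixels), "pose" (4x4, takes a point from camera to world coordinates). Camera axes: x right, y down, z forward; pixel columns grow to the right and rows downward; lengths in m; the calibration is good to about 2 mm. A picture is of the moment at which its call begins. There is no depth.
- hand_in(): hands the job in; it is judged then, once.
The state is a dict: "t": time; "q": joint angles; "joint_vel": joint speeds; "joint_torque": joint torques, N m; "eef_pos": TCP position; "tool_rot": TCP orientation; "contact_force": force on the tool from outside, world axes, zero at the start; "torque": the same for the moment, N m; "gripper_width": opening from 0.0 (shut) to 1.0 (fully open); "grasp_force": force on a finger pad.
Only numpy, scipy, OpenCV 4.12 (cv2) and the standard library are available. Lean on these libraries where they do the work, as an engineer would, in place of code of your own. Each camera call takes 0.05 s, during which the arm holds its last target. There are 200 camera calls.

## Task

A plain bronze bushing stands loose between the jaws of the bench clamp. Swing the folded crank handle on its handwheel up until it stands upright, push it straight down until it latches, then crank the wheel clockwise (seen from above) until the jaws hold the bushing firmly upright. Let go with the handle still latched and leave the other parts on the bench where they are.

Things in the scene. Friction and masses are not known exactly. Their poses are not given: they have to be found in the camera images.
- clamp: Grey steel bench clamp bolted down, 440 x 130 mm. Origin: on the bench under the handwheel's vertical axis; x runs from wheel to jaws, z up. The wheel sits on a round gearbox (radius 70 mm, top 62 mm high). The bed under the bushing is 30 mm high. The fixed far jaw (110 mm high) has an upright 90-degree V, its bottom 290 mm along x. Place and yaw vary.
- wheel_axis (a point): Point on the handwheel's vertical axis, 108 mm above the bench, level with the handle's hinge. While the handle is folded, a foot under it stands between short posts on top of the gearbox and locks the wheel, but for 0.1 rad or so of play either way.
- wheel (a joint): Turn of the handwheel (outer radius 93 mm, top 84 mm above the bench), rad; grows clockwise from above. Direction from axis to handle hinge in the clamp's xy plane, anticlockwise from x, is 0.9 minus this value. Starts at 0 to 0.9. Friction 0.4 N m (5.5 N at the handle) keeps it where left. An eccentric in the gearbox moves the jaw: from 1.9 it squeezes the bushing, tightest at 3.1, looser beyond.
- fold (a joint): Handle angle, rad: 0 folded, level, pointing from its hinge across the wheel's hub; 1.57 upright, at a stop. A spring always pulls it back (0.14 N m folded, 0.2 upright: 2 to 3 N at the grip), so it falls back if let go unlatched. The locking foot, a 45 mm finger 16 mm from the hinge, points down when folded, towards the wheel's axis when upright.
- latch (a joint): Push of the handle along its length towards its hinge, m: 0 drawn out (start), 0.012 home. 8 N of friction; stays where put. Pushed home when upright (held against the stop), its tail goes behind a keeper and it cannot fold. Pushed in before it is upright, the tail strikes the keeper and it cannot come upright: draw it out again.
- handle_hinge (a point): Centre of the handle's hinge pin, on the wheel 72 mm from its axis, 108 mm above the bench; the pin is level and tangential. Steel cheeks beside it, 41 mm apart over their outsides, rise 12 mm above it.
- handle_grip (a point): Centre line of the black round handle grip (diameter 26 mm, spins freely on its stem), 74 mm from the hinge pin (62 mm once pushed home). The grip spans 34 to 110 mm from the pin, a steel end cap (diameter 20 mm) follows to 114 mm. Folded, the centre line is 108 mm above the bench, 24 mm above the wheel's top.
- jaw: Moving jaw, 90 mm wide, 106 mm high, slides along the clamp's x. Origin: at bench level under the unloaded face of its sprung steel plate, which yields 1 mm per 6 N. It moves forward 14 mm x (1 - cos(wheel)). Firm is 20 N of clamping or more (15 N is the least): the force to crank has then risen from some 5 N to about 18 N, with the wheel at about 2.1 to 2.7.
- jaw_face (a point): Point on the face of the moving jaw's spring-backed plate (80 mm wide), 70 mm above the bench.
- bushing: The work: plain yellow-bronze bushing standing on the clamp's bed between the jaws, diameter 60 mm, height 85 mm. Origin: centre of its underside. The closing jaw pushes it along the bed into the V, where its axis lies 248 mm along the clamp's x. Crushed above about 130 N.
- sleeve_a: Bystander: bright steel sleeve, diameter 52 mm, 110 mm high, standing beside the clamp. Origin: centre of its underside.
- sleeve_b: Bystander: bright steel sleeve, diameter 44 mm, 90 mm high. Origin: centre of its underside.
- bush_c: Bystander: flanged bronze bushing, 70 mm high, flange diameter 72 mm down. Origin: centre of its underside.
- collar: Bystander: copper-coloured ring, diameter 100 mm, 22 mm high, lying flat. Origin: centre of its underside.
- wrench: Bystander: steel wrench, 190 mm long, lying on the bench. Origin: underside, near its middle.
- bush_d: Bystander: small plain bronze bushing, diameter 40 mm, 60 mm high. Origin: centre of its underside.

How it is judged:
On the way, in this order (a step that is already met when the one before it is completed fails the run):
1. the crank handle stands upright and is pushed home in its latch (value of joint fold above 1.35 rad and value of joint latch above 0.009 m), for 0.2 s.
2. with the handle latched, the wheel has closed the jaw firmly on the bushing (all of step 1 and contact force between jaw and bushing above 15 N), for 0.2 s.
At the end, for the whole second after the job is handed in: Handle upright (fold above 1.35 rad) and latched (pushed in over 9 mm); with the robot clear, the moving jaw presses the bushing with over 15 N; bushing upright within 0.06 rad, on the bed (at most 6 mm above it) and at rest; wheel at rest (all of step 2 and angle between bushing's own z axis and vertical below 0.06 rad and z of bushing in the frame of clamp below 0.036 m and linear speed of bushing below 0.01 m/s and velocity of joint wheel between -0.05 and 0.05 rad/s); the robot touches nothing.
It fails at once if a bystander part is moved by more than 30 mm (distance of any of sleeve_a, sleeve_b, bush_c, collar, wrench, bush_d from where it was at the start of the episode above 0.03 m).
It also fails if it takes over 56 s, if anything falls off the work surface, if the arm or the gripper's body presses on something with over 40 N, if the wrist force passes 120 N, or if a joint passes its speed limit or range.

## Working session

There is one attempt and no reset: what is moved stays moved. The work goes in short steps, Python scripts to look and compute and a tool call to move; the robot and the scene stay as the last step left them, time stands still between calls to the robot, and variables do not carry over. Pictures are saved under pics/ and viewed, at most 10 in all, crops included, and the job is handed in when it is done.

Besides the shell and the picture viewer there is one more tool, called after "Emit:" as name(argument=value, ...), one argument or row to a line, values as JSON. arm_command: Moves the arm, as the interface text tells. Its arguments: {"type":"object","properties":{"commands":{"type":"array","items":{"type":"number"}},"force":{"type":"number"}},"required":["commands"]}

```bash
mkdir -p pics; ls; python3 - <<'E'
from station import *
import cv2,numpy as np
o=get_obs();print(o['t'],o['eef_pos'],o['tool_rot'],o['contact_force'])
ims=[]
for n in("scene","top"):
    c=read_camera(n);np.savez(f'{n}0.npz',**c);print(n,c['camera_matrix'].tolist(),np.round(c['pose'],4).tolist())
    cv2.imwrite(f'pics/{n}0.png',cv2.resize(c['img'][:,:,::-1],(800,600)))
E
```

```text
pics
0.0 [ 0.151595   -0.65712171  0.23029984] [-9.40247595e-04  9.93578555e-01  1.13140353e-01 -1.80312749e-04] [-0.00920431 -0.05511768  0.10509272]
scene [[487.9492949807516, 0.0, 256.7565881802305], [0.0, 487.9492949807516, 189.5628441490649], [0.0, 0.0, 1.0]] [[-0.4038, 0.6694, -0.6236, 1.1192], [0.9148, 0.3006, -0.2697, 0.1933], [0.0069, -0.6794, -0.7338, 0.7728], [0.0, 0.0, 0.0, 1.0]]
top [[382.83640746473867, 0.0, 252.3352572911091], [0.0, 382.83640746473867, 195.69584866940832], [0.0, 0.0, 1.0]] [[-0.0191, -0.9984, 0.053, 0.5334], [-0.9997, 0.0182, -0.0174, -0.0262], [0.0164, -0.0533, -0.9984, 0.9232], [0.0, 0.0, 0.0, 1.0]]
```

View pics/scene0.png

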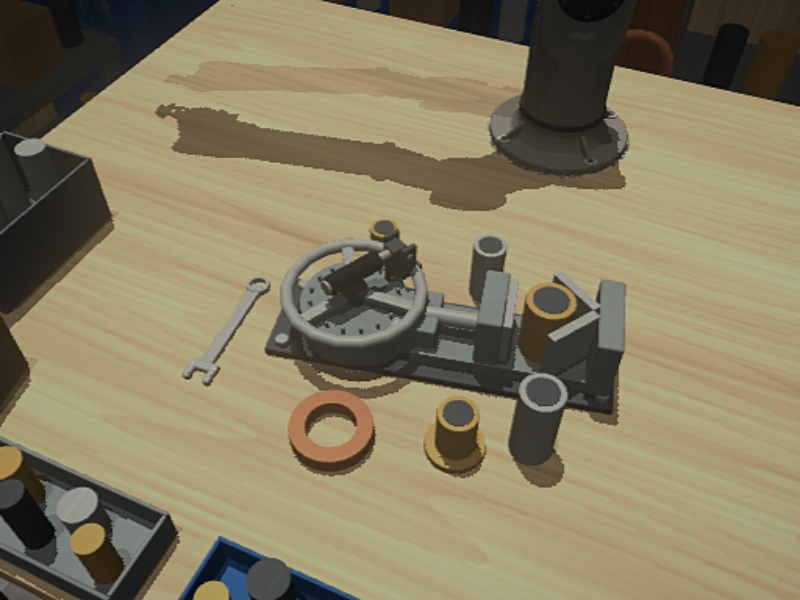

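View pics/top0.png

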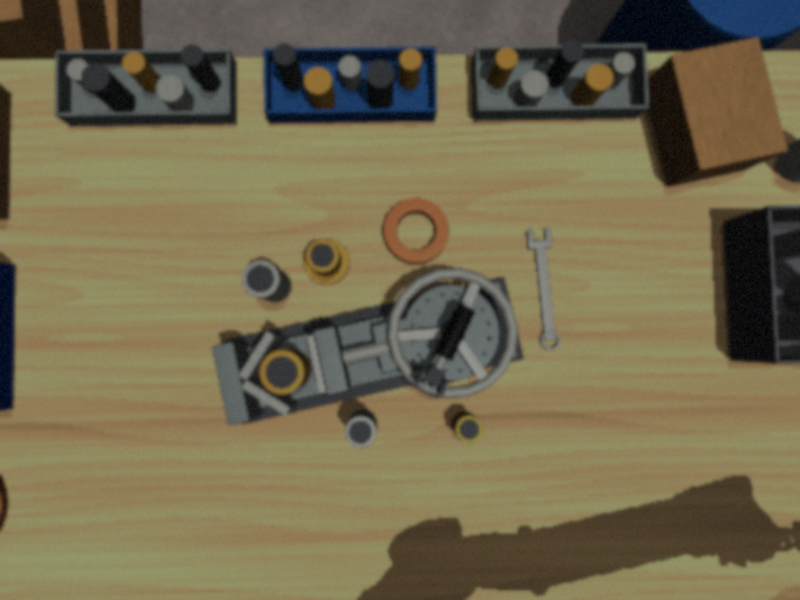

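The top view (800 px scale) shows the wheel rim centred near (452,332), the hinge cheeks near (431,375), the handle end near (470,293) and the bushing top near (283,371). The jaws are to the left of the wheel. I'll cast rays next.

```bash
cat > h.py <<'E'
import numpy as np,cv2
from station import *
def ray(c,u,v,z):
    K,P=c['camera_matrix'],c['pose']; d=P[:3,:3]@np.linalg.solve(K,[u,v,1.]);o=P[:3,3]
    return o+d*(z-o[2])/d[2]
def proj(c,p):
    K,P=c['camera_matrix'],c['pose']; q=K@(P[:3,:3].T@(np.asarray(p)-P[:3,3])); return q[:2]/q[2]
E
python3 - <<'E'
from h import *
c=dict(np.load('top0.npz'));s=.64
f=lambda u,v,z:ray(c,u*s,v*s,z)
L,R,T,B=[f(*p,.078) for p in((388,332),(517,332),(452,268),(452,397))]
print('rim',L,R,T,B)
w=(L+R+T+B)/4
b=f(283,371,.115);print('wheel',w,'bush',b,np.linalg.norm(b-w))
x=b-w;yaw=np.arctan2(x[1],x[0]);print('yaw',yaw)
# far jaw edges, direction of clamp from the base edges
hsv=cv2.cvtColor(c['img'],cv2.COLOR_RGB2HSV)
g=c['img'].max(2)
m=(g<45).astype(np.uint8);m[:170]=0;m[250:]=0;m[:,:265]=0;m[:,310:]=0
n,l,st,ce=cv2.connectedComponentsWithStats(m)
for i in range(1,n):
    if st[i,4]>40: 
        ys,xs=np.where(l==i);r=cv2.minAreaRect(np.c_[xs,ys].astype(np.float32));print(st[i],ce[i]/s,r,ray(c,*ce[i],.108))
for p in((431,375),(470,293),(213,346),(232,424),(505,280),(522,357)):print(p,f(*p,.108 if p[0] in(431,470) else .012))
E
```

```text
rim [ 0.54133777 -0.03139635  0.078     ] [ 0.53788398 -0.214093    0.078     ] [ 0.63053618 -0.12407628  0.078     ] [ 0.44835373 -0.1196648   0.078     ]
wheel [ 0.53952791 -0.12230761  0.078     ] bush [0.49140013 0.1105967  0.115     ] 0.24068589220413392
yaw 1.7745700933685198
[275 193  28  37 488] [451.57850922 330.65125512] ((288.2097473144531, 212.2122039794922), (15.644838333129883, 39.740684509277344), 24.775142669677734) [ 0.54125466 -0.11794915  0.108     ]
[265 232  12  11  66] [421.07007576 368.32386364] ((270.4700012207031, 236.7899627685547), (9.050968170166016, 12.020814895629883), 81.8698959350586) [ 0.49092225 -0.07521069  0.108     ]
(431, 375) [ 0.48162814 -0.08850949  0.108     ]
(470, 293) [ 0.59227777 -0.14445696  0.108     ]
(213, 346) [0.52580666 0.23324966 0.012     ]
(232, 424) [0.40825802 0.20518336 0.012     ]
(505, 280) [ 0.61823668 -0.21268818  0.012     ]
(522, 357) [ 0.50003956 -0.23526456  0.012     ]
```

Emit:
arm_command(
  commands=[0.25, -0.22, -0.02, 0, 0, 39, 1, 0.25, -0.22, -0.02, 0, 0, 39, 1, 0.25, -0.22, -0.02, 0, 0, 39, 1, 0.25, -0.22, -0.02, 0, 0, 39, 1, 0.25, -0.22, -0.02, 0, 0, 39, 1, 0.25, -0.22, -0.02, 0, 0, 39, 1, 0.25, -0.22, -0.02, 0, 0, 39, 1, 0.25, -0.22, -0.02, 0, 0, 39, 1],
  force=20,
)

```text
t: 0.9
eef_pos: [0.35, -0.382, 0.2514]
tool_rot: [-0.001, 0.975, -0.22, 0.001]
contact_force: [0.2, -0.5, -0.3]
gripper_width: 0.998
grasp_force: 0.0
```

Emit:
arm_command(
  commands=[0.059, -0.318, 0, 0, 0, 0, 1, 0.059, -0.318, 0, 0, 0, 0, 1, 0.059, -0.318, 0, 0, 0, 0, 1, 0.059, -0.318, 0, 0, 0, 0, 1, 0.059, -0.318, 0, 0, 0, 0, 1, 0.059, -0.318, 0, 0, 0, 0, 1, 0.059, -0.318, 0, 0, 0, 0, 1, 0.059, -0.318, 0, 0, 0, 0, 1],
)

```text
t: 1.7
eef_pos: [0.5402, -0.1233, 0.2508]
tool_rot: [-0.001, 0.975, -0.222, -0.0]
contact_force: [0.6, -1.1, -0.5]
gripper_width: 1.003
grasp_force: 0.0
```

```bash
python3 - <<'E'
from h import *
c=read_camera('wrist');np.savez('w1.npz',**c);print(get_obs()['eef_pos'],np.round(c['pose'],3).tolist())
cv2.imwrite('pics/w1.png',cv2.resize(c['img'][:,:,::-1],(800,600)))
E
```

```text
[ 0.53880571 -0.12610701  0.25076882] [[-0.433, -0.862, -0.262, 0.607], [-0.901, 0.415, 0.126, -0.155], [-0.0, 0.291, -0.957, 0.392], [0.0, 0.0, 0.0, 1.0]]
```

View pics/w1.png

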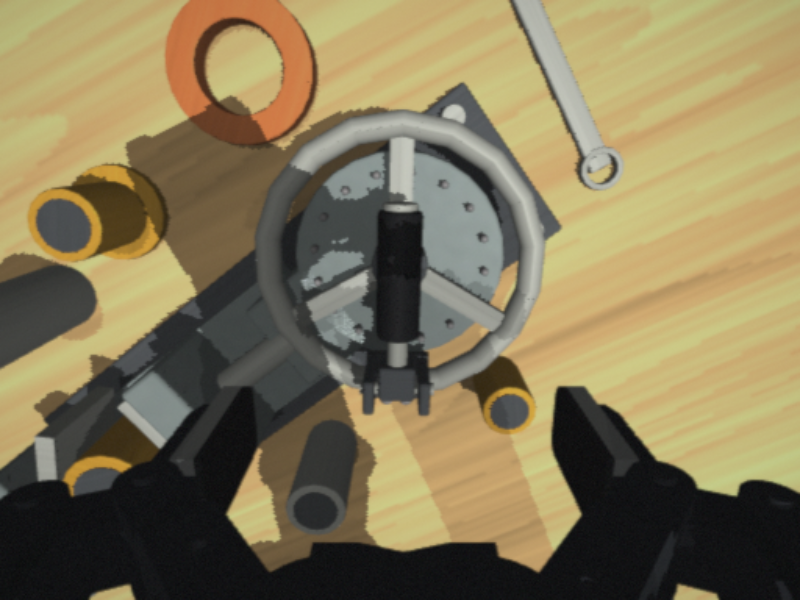

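The wrist view (800 px scale) shows the handle lying along the tool's x axis. The grip runs from (400,208) to (399,342) and the cheeks sit around (398,385). The rim spans 257–544.

```bash
python3 - <<'E'
from h import *
c=dict(np.load('w1.npz'));s=.64;f=lambda u,v,z:ray(c,u*s,v*s,z)
a=f(400,208,.112);b=f(399,341,.112);print('grip ends',a,b,np.linalg.norm(a-b))
d=(a-b)/np.linalg.norm(a-b);g=(a+b)/2;h=g-d*.072;print('mid',g,'hinge',h,'dir',np.arctan2(d[1],d[0]))
L,R,T=f(257,245,.076),f(544,245,.076),f(400,111,.080);print(L,R,T,'axis from mid LR',(L+R)/2,'from hinge',h+d*.072, 'fromT',T-d*.093)
E
```

```text
grip ends [ 0.57693639 -0.13899873  0.112     ] [ 0.50692886 -0.10450862  0.112     ] 0.07804243382545575
mid [ 0.54193262 -0.12175368  0.112     ] hinge [ 0.47734542 -0.08993397  0.112     ] dir -0.45776057249519864
[ 0.59136114 -0.04556508  0.076     ] [ 0.51295171 -0.20863624  0.076     ] [ 0.62358022 -0.16130495  0.08      ] axis from mid LR [ 0.55215643 -0.12710066  0.076     ] from hinge [ 0.54193262 -0.12175368  0.112     ] fromT [ 0.54015508 -0.1202045   0.08      ]
```

Emit:
arm_command(
  commands=[0.012, -0.003, 0.05, 0, 0, 0, 0.8, 0.012, -0.003, 0.1, 0, 0, 0, 0.8, 0.012, -0.003, 0.13, 0, 0, 0, 0.8, 0.012, -0.003, 0.157, 0, 0, 0, 0.8, 0.012, -0.003, 0.157, 0, 0, 0, 0.8, 0.012, -0.003, 0.157, 0, 0, 0, 0.8],
)

```text
t: 2.35
eef_pos: [0.5499, -0.1314, 0.0946]
tool_rot: [0.0, 0.974, -0.226, -0.0]
contact_force: [0.8, 0.7, -0.6]
gripper_width: 0.802
grasp_force: 0.0
```

```bash
python3 - <<'E'
from h import *
o=get_obs();print(o['eef_pos'],o['contact_force'])
E
```

```text
[ 0.54989675 -0.13142219  0.09457897] [ 0.78756802  0.71653924 -0.63795475]
```

Emit:
arm_command(
  commands=[0, -0.004, 0.001, 0, 0, 0, 0.6, 0, -0.004, 0.001, 0, 0, 0, 0, 0, -0.004, 0.001, 0, 0, 0, 0, 0, -0.004, 0.001, 0, 0, 0, 0, 0, -0.004, 0.001, 0, 0, 0, 0, 0, -0.004, 0.001, 0, 0, 0, 0, 0, -0.004, 0.001, 0, 0, 0, 0],
  force=20,
)

```text
t: 3.05
eef_pos: [0.553, -0.1263, 0.0934]
tool_rot: [-0.0, 0.974, -0.225, 0.001]
contact_force: [4.5, -0.3, -0.4]
gripper_width: 0.295
grasp_force: 21.1
```

Emit:
arm_command(
  commands=[-0.0005, 0, -0.008, 0, 0, 0, 0, -0.002, 0, -0.015, 0, 0, 0, 0, -0.004, 0, -0.022, 0, 0, 0, 0, -0.0065, 0, -0.029, 0, 0, 0, 0, -0.0095, 0, -0.036, 0, 0, 0, 0, -0.013, 0, -0.0425, 0, 0, 0, 0, -0.0175, 0, -0.0485, 0, 0, 0, 0, -0.022, 0, -0.0545, 0, 0, 0, 0],
)

```text
t: 3.85
eef_pos: [0.5318, -0.1159, 0.1482]
tool_rot: [-0.0, 0.974, -0.225, -0.0]
contact_force: [2.4, 3.1, -4.6]
gripper_width: 0.294
grasp_force: 20.0
```

```bash
python3 - <<'E'
from h import *
c=read_camera('scene');o=get_obs();print(o['eef_pos'],o['contact_force'],o['gripper_width'])
cv2.imwrite('pics/s2.png',cv2.resize(c['img'][100:260,140:353,::-1],(800,600)))
E
```

```text
[ 0.53137294 -0.11559163  0.14883737] [ 0.51877444  3.40745132 -3.91063249] 0.29262041044188974
```

View pics/s2.png

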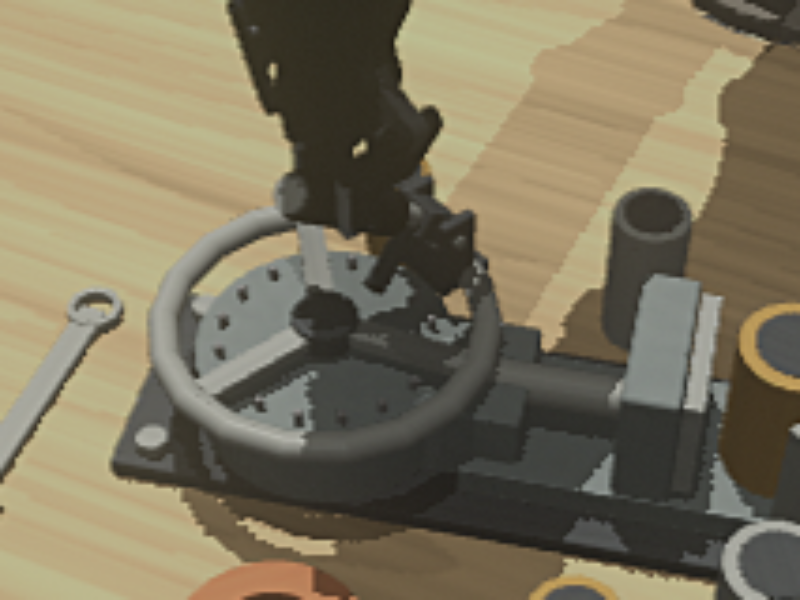

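The crop shows the handle raised by roughly 40°, held in the fingers, with the locking foot swinging clear. I'll continue the arc.

Emit:
arm_command(
  commands=[-0.005, 0, -0.0055, 0, 0, 0, 0, -0.011, 0, -0.0105, 0, 0, 0, 0, -0.017, 0, -0.015, 0, 0, 0, 0, -0.0235, 0, -0.019, 0, 0, 0, 0, -0.03, 0, -0.022, 0, 0, 0, 0, -0.037, 0, -0.0245, 0, 0, 0, 0, -0.0445, 0, -0.0265, 0, 0, 0, 0, -0.052, 0, -0.0277, 0, 0, 0, 0],
)

```text
t: 4.7
eef_pos: [0.4874, -0.0939, 0.1771]
tool_rot: [-0.0, 0.974, -0.225, 0.003]
contact_force: [5.5, 2.4, -1.1]
gripper_width: 0.292
grasp_force: 19.6
```

Emit:
arm_command(
  commands=[-0.007, 0, -0.001, 0, 0, 0, 0, -0.014, 0, -0.001, 0, 0, 0, 0, -0.018, 0, -0.001, 0, 0, 0, 0, -0.018, 0, -0.001, 0, 0, 0, 0],
  force=40,
)

```text
t: 5.1
eef_pos: [0.4712, -0.0858, 0.1782]
tool_rot: [-0.0, 0.974, -0.225, 0.003]
contact_force: [5.3, 2.9, -1.2]
gripper_width: 0.247
grasp_force: 36.2
```

```bash
python3 - <<'E'
from h import *
c=read_camera('scene');o=get_obs();print(o['eef_pos'],o['contact_force'],o['gripper_width'])
cv2.imwrite('pics/s3.png',cv2.resize(c['img'][80:240,140:353,::-1],(800,600)))
E
```

```text
[ 0.47132985 -0.08585208  0.17811975] [ 4.63213775  2.54864132 -1.0024924 ] 0.245366043633574
```

View pics/s3.png

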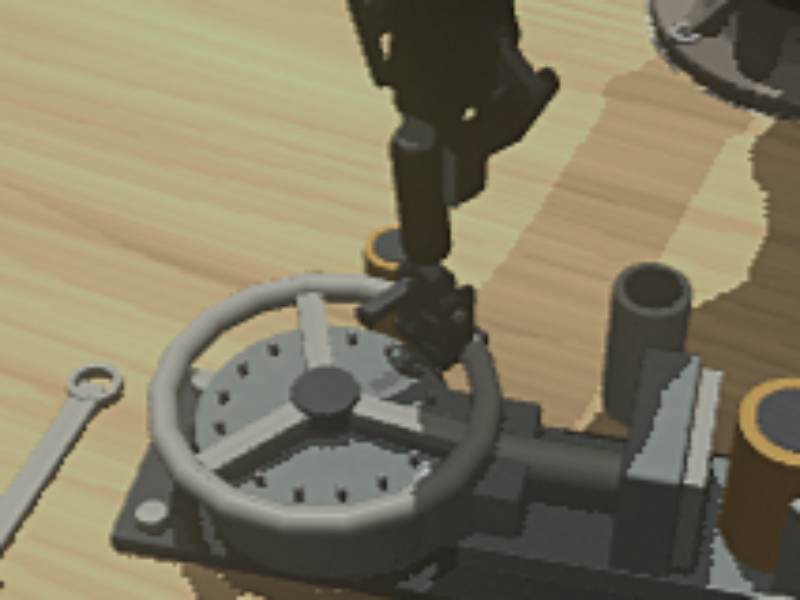

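The handle is near upright, but the reading and the picture suggest it is slipping towards the inner edge of the pads. Its cap end is near (412,130) in the crop and its lower grip end near (430,262). I'll get the fold angle by projection.

```bash
python3 - <<'E'
from h import *
c=dict(np.load('scene0.npz'))
H=np.array([.476,-.0895,.108]);d=np.array([.897,-.442,0]);k=np.array([213/800,160/600])
for F in(60,70,75,80,85,90):
    F=np.radians(F);e=d*np.cos(F)+np.array([0,0,np.sin(F)])
    print(round(np.degrees(F)),[np.round((proj(c,H+e*r)-[140,80])/k).tolist() for r in(.034,.074,.112)])
E
```

```text
60 [[406.0, 262.0], [375.0, 228.0], [342.0, 193.0]]
70 [[415.0, 254.0], [393.0, 210.0], [371.0, 164.0]]
75 [[419.0, 251.0], [403.0, 201.0], [386.0, 151.0]]
80 [[423.0, 247.0], [412.0, 194.0], [402.0, 140.0]]
85 [[428.0, 244.0], [422.0, 187.0], [417.0, 129.0]]
90 [[432.0, 241.0], [432.0, 181.0], [433.0, 121.0]]
```

```bash
python3 - <<'E'
from h import *
c=read_camera('wrist');np.savez('w4.npz',**c);t=read_camera('scene');np.savez('s4.npz',**t)
o=get_obs();print(o['eef_pos'],o['contact_force'],o['gripper_width'])
a=cv2.resize(c['img'][150:384,120:400,::-1],(440,368));b=cv2.resize(t['img'][100:190,215:295,::-1],(328,368),interpolation=cv2.INTER_CUBIC)
cv2.imwrite('pics/w4.png',cv2.convertScaleAbs(np.hstack([a,b]),alpha=1.8,beta=10))
E
```

```text
[ 0.47144125 -0.08590376  0.17809794] [ 5.24920794  2.56205944 -0.6067258 ] 0.24943511656093628
```

View pics/w4.png

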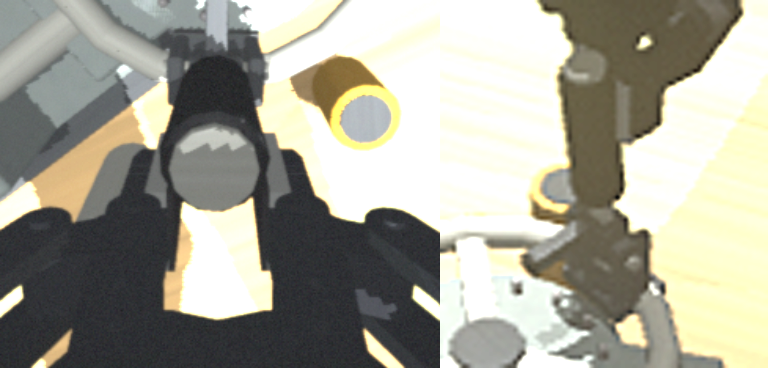

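The wrist crop shows the cap end of the handle at (214,165), sitting at the inner edge of the pads. I'll triangulate it in the handle's swing plane.

```bash
python3 - <<'E'
from h import *
c=dict(np.load('w4.npz'));s=dict(np.load('s4.npz'))
H=np.array([.476,-.0895,.108]);d=np.array([.897,-.442,0])
for cc,u,v in((c,120+214*.636,150+165*.636),(c,120+214*.636,150+172*.636),(s,215+(585-440)*80/328,100+65*90/368)):
    for z in(.21,.215,.22):
        p=ray(cc,u,v,z)-H; print(z,'inward %.4f tang %.4f angle %.1f r %.4f'%(p@d,p@[.442,.897,0],np.degrees(np.arctan2(p[2],p@d)),np.hypot(p[2],p@d)))
E
```

```text
0.21 inward 0.0094 tang 0.0019 angle 84.7 r 0.1024
0.215 inward 0.0120 tang 0.0019 angle 83.6 r 0.1077
0.22 inward 0.0147 tang 0.0019 angle 82.5 r 0.1130
0.21 inward 0.0076 tang 0.0019 angle 85.8 r 0.1023
0.215 inward 0.0103 tang 0.0019 angle 84.5 r 0.1075
0.22 inward 0.0130 tang 0.0019 angle 83.4 r 0.1128
0.21 inward 0.0056 tang -0.0071 angle 86.9 r 0.1022
0.215 inward 0.0096 tang -0.0022 angle 84.9 r 0.1074
0.22 inward 0.0135 tang 0.0026 angle 83.1 r 0.1128
```

```bash
python3 - <<'E'
from h import *
o=get_obs();print(o['t'],np.round(o['q'],2),o['contact_force'],o['gripper_width'],o['grasp_force'])
E
```

```text
5.25 [ 0.24  0.23 -0.21  2.06  0.06  0.86 -2.04] [ 5.24920794  2.56205944 -0.6067258 ] 0.24943511656093628 36.28248453140259
```

Emit:
arm_command(
  commands=[0, 0.002, 0, 0, 0, -8, 0, 0.0005, 0.004, 0, 0, 0, -16, 0, 0.001, 0.0057, 0, 0, 0, -24, 0, 0.002, 0.0074, 0, 0, 0, -32, 0],
)

```text
t: 5.65
eef_pos: [0.4693, -0.0932, 0.1782]
tool_rot: [0.0, 0.998, 0.055, 0.002]
contact_force: [2.1, 4.4, 4.2]
gripper_width: 0.242
grasp_force: 34.9
```

Emit:
arm_command(
  commands=[0, 0.002, 0, 0, 0, -8, 0, 0.0005, 0.004, 0, 0, 0, -16, 0, 0.001, 0.0057, 0, 0, 0, -24, 0, 0.002, 0.0074, 0, 0, 0, -32, 0, 0.0033, 0.009, 0, 0, 0, -40, 0, 0.0046, 0.0104, 0, 0, 0, -48, 0, 0.0062, 0.0116, 0, 0, 0, -56, 0, 0.0066, 0.0119, 0, 0, 0, -58, 0],
)

```text
t: 6.45
eef_pos: [0.4751, -0.1062, 0.1771]
tool_rot: [0.001, 0.847, 0.531, -0.001]
contact_force: [0.0, 0.3, 0.6]
gripper_width: 0.001
grasp_force: 0.0
```

```bash
python3 - <<'E'
from h import *
c=read_camera('wrist');np.savez('w5.npz',**c);t=read_camera('scene');np.savez('s5.npz',**t)
o=get_obs();print(o['t'],o['eef_pos'],o['contact_force'],o['gripper_width'])
a=cv2.resize(c['img'][100:384,100:420,::-1],(440,390));b=cv2.resize(t['img'][100:190,215:295,::-1],(348,390),interpolation=cv2.INTER_CUBIC)
cv2.imwrite('pics/w5.png',cv2.convertScaleAbs(np.hstack([a,b]),alpha=1.8,beta=10))
E
```

```text
6.55 [ 0.47518465 -0.10593056  0.1769674 ] [0.62183719 0.48299251 0.33661605] -0.000568240105535064
```

View pics/w5.png

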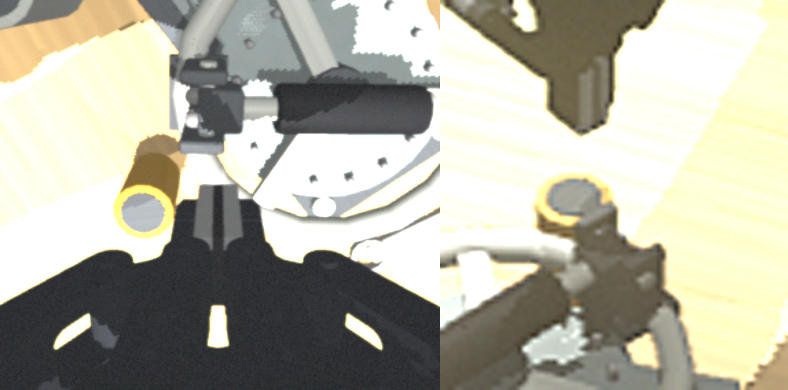

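It slipped out and fell folded. The wrist crop shows the handle lying from (278,108) to (432,109), with the cheeks near (210,108) and the fingers shut at (218,200). I'll re-measure it and grasp again.

```bash
python3 - <<'E'
from h import *
c=dict(np.load('w5.npz'));k=320/440
f=lambda u,v,z:ray(c,100+u*k,100+v*k,z)
a=f(432,109,.110);b=f(277,109,.110);d=(a-b)/np.linalg.norm(a-b);print(a,b,np.linalg.norm(a-b),'dir',np.arctan2(d[1],d[0]),'hinge',b-d*.034,'axis',b+d*.038)
E
```

```text
[ 0.57577455 -0.13466797  0.11      ] [ 0.50849909 -0.10201797  0.11      ] 0.07477975229325799 dir -0.4518332707246032 hinge [ 0.47791105 -0.08717304  0.11      ] axis [ 0.54268572 -0.11860936  0.11      ]
```

Emit:
arm_command(
  commands=[0.016, 0.04, 0, 0, 0, -8, 0.8, 0.016, 0.074, 0, 0, 0, -16, 0.8, 0.016, 0.074, 0, 0, 0, -24, 0.8, 0.016, 0.074, 0, 0, 0, -32, 0.8, 0.016, 0.074, 0, 0, 0, -40, 0.8, 0.016, 0.074, 0, 0, 0, -48, 0.8, 0.016, 0.074, 0, 0, 0, -56, 0.8, 0.016, 0.074, 0, 0, 0, -64, 0.8],
)

```text
t: 7.35
eef_pos: [0.5488, -0.1236, 0.1768]
tool_rot: [-0.0, 0.437, 0.9, -0.001]
contact_force: [0.0, -0.1, 0.3]
gripper_width: 0.801
grasp_force: 0.0
```

Emit:
arm_command(
  commands=[0, 0, 0, 0, 0, -8, 0.8, 0, 0, 0, 0, 0, -16, 0.8, 0, 0, 0, 0, 0, -24, 0.8, 0, 0, 0, 0, 0, -26, 0.8, 0, 0, 0, 0, 0, -26, 0.8, 0, 0, 0, 0, 0, -26, 0.8],
)

```text
t: 7.95
eef_pos: [0.5491, -0.1233, 0.1766]
tool_rot: [-0.0, 0.226, 0.974, -0.001]
contact_force: [-0.6, 0.3, -0.8]
gripper_width: 0.797
grasp_force: 0.0
```

```bash
python3 - <<'E'
from h import *
o=get_obs();print(o['t'],o['eef_pos'],o['tool_rot'],np.round(o['q'],2),o['contact_force'],o['gripper_width'])
E
```

```text
7.95 [ 0.54907958 -0.12325697  0.17661306] [-1.18416155e-04  2.26195433e-01  9.74081757e-01 -5.86118788e-04] [ 0.7   0.46 -0.75  1.84  0.37  0.99  0.9 ] [-0.5994747   0.3324193  -0.76658579] 0.7972289115090516
```

Emit:
arm_command(
  commands=[0, 0, 0.045, 0, 0, 0, 0.8, 0, 0, 0.0855, 0, 0, 0, 0.8, 0, 0, 0.0855, 0, 0, 0, 0.4, 0, 0, 0.0855, 0, 0, 0, 0, 0, 0, 0.0855, 0, 0, 0, 0, 0, 0, 0.0855, 0, 0, 0, 0, 0, 0, 0.0855, 0, 0, 0, 0, 0, 0, 0.0855, 0, 0, 0, 0],
  force=60,
)

```text
t: 8.75
eef_pos: [0.5504, -0.1236, 0.0927]
tool_rot: [0.001, 0.226, 0.974, -0.001]
contact_force: [-2.8, -2.5, 6.5]
gripper_width: 0.281
grasp_force: 59.3
```

Emit:
arm_command(
  commands=[0.0005, 0, -0.007, 0, 0, 0, 0, 0.002, 0, -0.0145, 0, 0, 0, 0, 0.0035, 0, -0.021, 0, 0, 0, 0, 0.006, 0, -0.028, 0, 0, 0, 0, 0.0125, 0, -0.041, 0, 0, 0, 0, 0.0165, 0, -0.047, 0, 0, 0, 0, 0.021, 0, -0.0525, 0, 0, 0, 0, 0.021, 0, -0.0525, 0, 0, 0, 0],
)

```text
t: 9.55
eef_pos: [0.5262, -0.1118, 0.1426]
tool_rot: [-0.004, 0.224, 0.974, -0.0]
contact_force: [-8.2, 1.0, -12.7]
gripper_width: 0.274
grasp_force: 59.8
```

Emit:
arm_command(
  commands=[0.006, 0, -0.003, 0, 0, 0, 0, 0.012, 0, -0.007, 0, 0, 0, 0, 0.018, 0, -0.011, 0, 0, 0, 0, 0.0245, 0, -0.0145, 0, 0, 0, 0, 0.031, 0, -0.018, 0, 0, 0, 0, 0.037, 0, -0.0205, 0, 0, 0, 0, 0.043, 0, -0.022, 0, 0, 0, 0, 0.043, 0, -0.022, 0, 0, 0, 0],
)

```text
t: 10.35
eef_pos: [0.4922, -0.095, 0.1662]
tool_rot: [0.001, 0.225, 0.974, -0.0]
contact_force: [-0.0, -3.7, -17.5]
gripper_width: 0.23
grasp_force: 56.3
```

```bash
python3 - <<'E'
from h import *
c=read_camera('wrist');np.savez('w6.npz',**c);t=read_camera('scene');np.savez('s6.npz',**t)
o=get_obs();print(o['t'],o['eef_pos'],o['contact_force'],o['gripper_width'])
a=cv2.resize(c['img'][100:384,100:420,::-1],(440,390));b=cv2.resize(t['img'][100:190,215:295,::-1],(348,390),interpolation=cv2.INTER_CUBIC)
cv2.imwrite('pics/w6.png',cv2.convertScaleAbs(np.hstack([a,b]),alpha=1.8,beta=10))
E
```

```text
10.45 [ 0.49256792 -0.09515144  0.16607948] [ -1.25663174  -4.93816159 -15.25834038] 0.22569091387182422
```

View pics/w6.png

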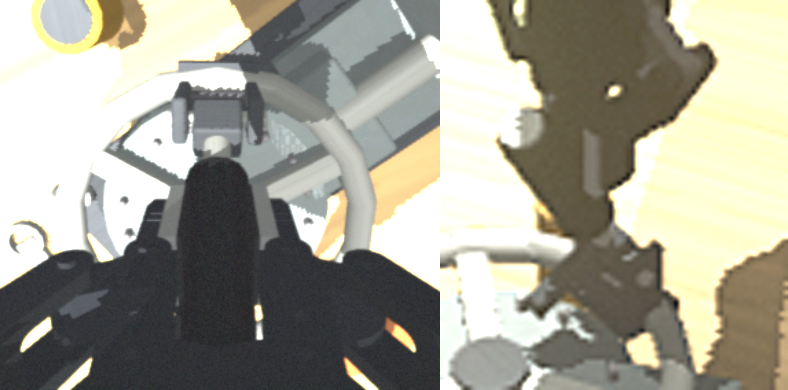

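The picture shows the handle lagging at about 65° with the pads off its line. The cap is at (523,128) in the right panel. The grip resists pivoting, so the handle slides instead. I'll let go, regrip gently, and tilt the tool along with the swing.

Emit:
arm_command(
  commands=[0, 0, 0, 0, 0, 0, 0.9, 0, 0, 0, 0, 0, 0, 0.9, 0, 0, 0, 0, 0, 0, 0.9, -0.02, 0, -0.02, 0, 8, 0, 0.9, -0.05, 0, -0.02, 0, 16, 0, 0.9, -0.066, 0, -0.02, 0, 25, 0, 0.9, -0.066, 0, -0.02, 0, 25, 0, 0.9, -0.066, 0, -0.02, 0, 25, 0, 0.9],
  force=20,
)

```text
t: 11.25
eef_pos: [0.5524, -0.123, 0.1842]
tool_rot: [-0.211, 0.22, 0.951, 0.05]
contact_force: [0.4, 0.1, -0.4]
gripper_width: 0.902
grasp_force: 0.0
```

```bash
cat >> h.py <<'E'
from scipy.spatial.transform import Rotation as Rn
def pose():
    o=get_obs();q=o['tool_rot'];return o,np.array(o['eef_pos']),Rn.from_quat([q[1],q[2],q[3],q[0]])
E
python3 - <<'E'
from h import *
o,p,R=pose();print(o['t'],p,R.as_matrix().round(3).tolist(),o['contact_force'],o['gripper_width'],np.round(o['q'],2))
c=read_camera('top');np.savez('t7.npz',**c)
g=c['img'].max(2);s=.64
c2=read_camera('wrist');np.savez('w7.npz',**c2)
print('to target',R.inv().apply(np.array([.5506,-.1247,.0918])-p))
a=cv2.resize(c2['img'][100:384,100:420,::-1],(440,390));b=cv2.resize(c['img'][150:250,240:329,::-1],(348,390),interpolation=cv2.INTER_CUBIC)
cv2.imwrite('pics/w7.png',cv2.convertScaleAbs(np.hstack([a,b]),alpha=1.6,beta=10))
E
```

```text
11.25 [ 0.55242942 -0.12295827  0.18417317] [[-0.814, 0.439, -0.379], [0.397, 0.898, 0.188], [0.423, 0.002, -0.906]] [ 0.35726105  0.08857543 -0.38728767] 0.9020988142481647 [ 0.65  0.7  -0.73  1.52  0.24  1.48  1.  ]
to target [-0.03830525 -0.00257633  0.08405506]
```

View pics/w7.png

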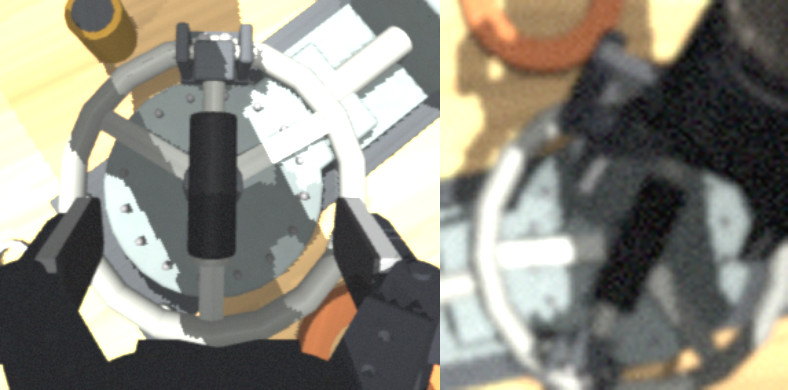

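The handle is folded again and the wheel has not turned. In the wrist crop the grip runs from (213,113) to (213,257), centred between the fingers. Next I'll compute the tilted arc.

```bash
python3 - <<'E'
from h import *
c=dict(np.load('w7.npz'));k=320/440
f=lambda u,v,z:ray(c,100+u*k,100+v*k,z)
a=f(213,257,.112);b=f(213,113,.112);d=(a-b)/np.linalg.norm(a-b);print(a,b,np.linalg.norm(a-b),np.arctan2(d[1],d[0]),'hinge',(a+b)/2-d*.072)
o,p,R=pose();print((R.inv().apply((a+b)/2-p)*1e3).round(1))
# arc rows in the tilted tool frame at grasp: tilt th0=25 -> th1
th0=25
def P(F,th):  # (out,up) of TCP
    F,th=np.radians([F,th]);return np.array([-.09*np.cos(F)-.001*-np.sin(F),.09*np.sin(F)+.001*np.cos(F)])+.019*np.array([np.sin(th),-np.cos(th)])
def ax(th): th=np.radians(th);return np.array([np.cos(th),np.sin(th)]),np.array([np.sin(th),-np.cos(th)])
tilt=lambda F:25-37*F/90
F=0
for n in(8,8,2):
    x,z=ax(tilt(F));p0=P(F,tilt(F));t0=tilt(F);print('F',F,'tilt',t0)
    for i in range(n):
        F+=5;D=P(F,tilt(F))-p0;print(F,[round(D@x,4),round(D@z,4),round(tilt(F)-t0,1)])
E
```

```text
[ 0.57526479 -0.13639583  0.112     ] [ 0.50899363 -0.10419784  0.112     ] 0.07367887761417152 -0.4522654767718781 hinge [ 0.47736813 -0.08883252  0.112     ]
[-23.1  -2.5  71.5]
F 0 tilt 25.0
5 [np.float64(0.003), np.float64(-0.0069), -2.1]
10 [np.float64(0.0066), np.float64(-0.0135), -4.1]
15 [np.float64(0.0108), np.float64(-0.0198), -6.2]
20 [np.float64(0.0155), np.float64(-0.0256), -8.2]
25 [np.float64(0.0207), np.float64(-0.0309), -10.3]
30 [np.float64(0.0263), np.float64(-0.0358), -12.3]
35 [np.float64(0.0323), np.float64(-0.0401), -14.4]
40 [np.float64(0.0386), np.float64(-0.0438), -16.4]
F 40 tilt 8.555555555555557
45 [np.float64(0.0055), np.float64(-0.0049), -2.1]
50 [np.float64(0.0114), np.float64(-0.0092), -4.1]
55 [np.float64(0.0176), np.float64(-0.013), -6.2]
60 [np.float64(0.0241), np.float64(-0.0162), -8.2]
65 [np.float64(0.0309), np.float64(-0.0188), -10.3]
70 [np.float64(0.0379), np.float64(-0.0207), -12.3]
75 [np.float64(0.045), np.float64(-0.022), -14.4]
80 [np.float64(0.0522), np.float64(-0.0226), -16.4]
F 80 tilt -7.888888888888886
85 [np.float64(0.0069), np.float64(-0.002), -2.1]
90 [np.float64(0.014), np.float64(-0.0034), -4.1]
```

Emit:
arm_command(
  commands=[-0.038, -0.0025, 0.03, 0, 0, 0, 0.8, -0.038, -0.0025, 0.06, 0, 0, 0, 0.8, -0.038, -0.0025, 0.084, 0, 0, 0, 0.7, -0.038, -0.0025, 0.084, 0, 0, 0, 0, -0.038, -0.0025, 0.084, 0, 0, 0, 0, -0.038, -0.0025, 0.084, 0, 0, 0, 0, -0.038, -0.0025, 0.084, 0, 0, 0, 0, -0.038, -0.0025, 0.084, 0, 0, 0, 0],
  force=20,
)

```text
t: 12.15
eef_pos: [0.5503, -0.1249, 0.0952]
tool_rot: [-0.21, 0.22, 0.952, 0.049]
contact_force: [0.2, 1.0, 6.2]
gripper_width: 0.297
grasp_force: 22.0
```

Emit:
arm_command(
  commands=[0.003, 0, -0.009, 0, -2, 0, 0, 0.007, 0, -0.016, 0, -4, 0, 0, 0.0115, 0, -0.0225, 0, -6, 0, 0, 0.0165, 0, -0.0285, 0, -8, 0, 0, 0.022, 0, -0.0335, 0, -10, 0, 0, 0.028, 0, -0.038, 0, -12.5, 0, 0, 0.034, 0, -0.0425, 0, -14.5, 0, 0, 0.0405, 0, -0.046, 0, -16.5, 0, 0],
)

```text
t: 12.95
eef_pos: [0.534, -0.1172, 0.1533]
tool_rot: [-0.07, 0.224, 0.972, 0.016]
contact_force: [2.1, 2.4, -5.4]
gripper_width: 0.293
grasp_force: 19.9
```

Emit:
arm_command(
  commands=[0.0055, 0, -0.004, 0, -2, 0, 0, 0.0115, 0, -0.008, 0, -4, 0, 0, 0.018, 0, -0.0115, 0, -6, 0, 0, 0.0245, 0, -0.0145, 0, -8.5, 0, 0, 0.0315, 0, -0.017, 0, -10.5, 0, 0, 0.0385, 0, -0.019, 0, -12.5, 0, 0, 0.0455, 0, -0.0205, 0, -14.5, 0, 0, 0.0525, 0, -0.021, 0, -16.5, 0, 0],
)

```text
t: 13.75
eef_pos: [0.4912, -0.0959, 0.1825]
tool_rot: [0.072, 0.224, 0.972, -0.016]
contact_force: [4.0, 0.9, -3.1]
gripper_width: 0.29
grasp_force: 19.8
```

```bash
python3 - <<'E'
from h import *
c=read_camera('wrist');np.savez('w8.npz',**c);t=read_camera('scene');np.savez('s8.npz',**t)
o,p,R=pose();print(o['t'],p,o['contact_force'],o['gripper_width'],np.round(o['q'],2))
r=np.array([-.9,.437,0]);H=np.array([.4774,-.0888,.108]);print('out',(p-H)@r,'up',p[2]-.108,'tilt z',R.as_matrix()[:,2]@r)
a=cv2.resize(c['img'][100:384,100:420,::-1],(440,390));b=cv2.resize(t['img'][100:190,215:295,::-1],(348,390),interpolation=cv2.INTER_CUBIC)
cv2.imwrite('pics/w8.png',cv2.convertScaleAbs(np.hstack([a,b]),alpha=1.8,beta=10))
E
```

```text
13.85 [ 0.49041406 -0.09551187  0.18264654] [ 4.60857236  1.90486209 -2.38895143] 0.2900307270500657 [ 0.74  0.27 -0.8   2.08  0.38  0.78  0.83]
out -0.014645740352133743 up 0.07464653531555955 tilt z -0.14568660862453905
```

View pics/w8.png

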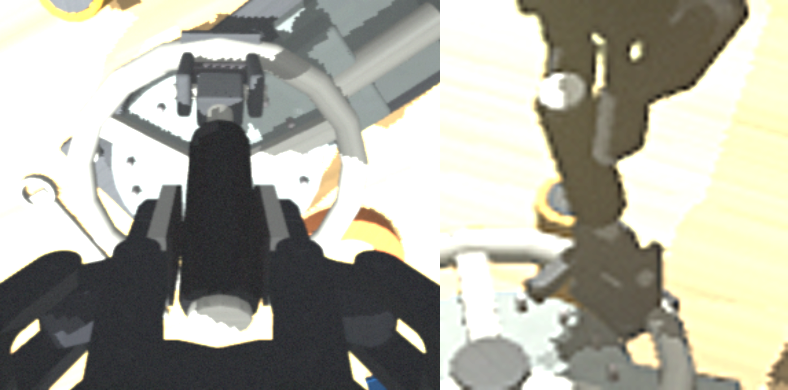

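The cap is at (562,90) in the right panel, so the fold is about 75° and the grip is still full width. I'll grip harder and turn tool and handle together about the hinge.

Emit:
arm_command(
  commands=[0, 0, 0, 0, 0, 0, 0, 0, 0, 0, 0, 0, 0, 0, 0, 0, 0, 0, 0, 0, 0, 0.0032, 0, -0.001, 0, -2.5, 0, 0, 0.0064, 0, -0.002, 0, -5, 0, 0, 0.0097, 0, -0.0027, 0, -7.5, 0, 0, 0.013, 0, -0.0033, 0, -10, 0, 0, 0.013, 0, -0.0033, 0, -10, 0, 0],
  force=70,
)

```text
t: 14.65
eef_pos: [0.4794, -0.09, 0.1838]
tool_rot: [0.155, 0.221, 0.962, -0.035]
contact_force: [6.9, 1.4, -1.3]
gripper_width: 0.265
grasp_force: 69.5
```

Emit:
arm_command(
  commands=[0.0032, 0, -0.001, 0, -2.5, 0, 0, 0.0065, 0, -0.0015, 0, -5, 0, 0, 0.0098, 0, -0.0022, 0, -7.5, 0, 0, 0.0098, 0, -0.0022, 0, -7.5, 0, 0],
)

```text
t: 15.05
eef_pos: [0.4718, -0.0861, 0.1836]
tool_rot: [0.218, 0.218, 0.95, -0.05]
contact_force: [10.5, -2.0, -3.2]
gripper_width: 0.264
grasp_force: 69.6
```

```bash
python3 - <<'E'
from h import *
c=read_camera('wrist');np.savez('w9.npz',**c);t=read_camera('scene');np.savez('s9.npz',**t)
o,p,R=pose();print(o['t'],p,o['contact_force'],o['torque'],o['gripper_width'],np.round(o['q'],2))
r=np.array([-.9,.437,0]);H=np.array([.4774,-.0888,.108]);print('out',(p-H)@r,'up',p[2]-.108,'tilt z',R.as_matrix()[:,2]@r)
a=cv2.resize(c['img'][100:384,100:420,::-1],(440,390));b=cv2.resize(t['img'][100:190,215:295,::-1],(348,390),interpolation=cv2.INTER_CUBIC)
cv2.imwrite('pics/w9.png',cv2.convertScaleAbs(np.hstack([a,b]),alpha=1.8,beta=10))
E
```

```text
15.15 [ 0.47205504 -0.0862521   0.18352455] [ 7.70579725 -0.49087551  0.81649781] [-0.00531649 -1.22976406  0.32653397] 0.26653055221409844 [ 0.62  0.1  -0.74  2.33  0.73  0.46  0.39]
out 0.0059239006246381756 up 0.07552454774190744 tilt z -0.43500531816677246
```

View pics/w9.png

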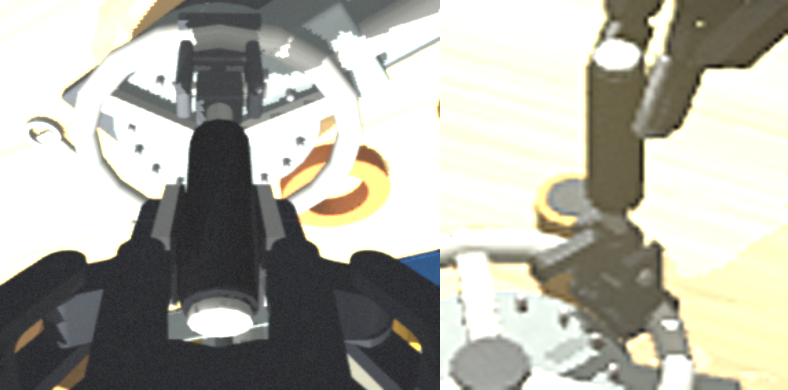

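Picture 11 went one over my viewing limit, so from here I work from numbers only. It shows the handle upright: the cap at (617,52) in the right panel matches the 90° projection, and the radial force shows it against the stop. Next I push down.

Emit:
arm_command(
  commands=[0.0025, 0, 0.001, 0, 0, 0, 0, 0.0035, 0, 0.003, 0, 0, 0, 0, 0.0045, 0, 0.005, 0, 0, 0, 0, 0.0055, 0, 0.007, 0, 0, 0, 0, 0.0065, 0, 0.009, 0, 0, 0, 0, 0.008, 0, 0.012, 0, 0, 0, 0, 0.008, 0, 0.012, 0, 0, 0, 0],
  force=80,
)

```text
t: 15.85
eef_pos: [0.4727, -0.0861, 0.1713]
tool_rot: [0.22, 0.219, 0.949, -0.05]
contact_force: [2.0, -0.6, 17.7]
gripper_width: 0.262
grasp_force: 80.8
```

```bash
cat > st.py <<'E'
from h import *
o,p,R=pose();print(o['t'],p,o['contact_force'],o['torque'],o['gripper_width'],np.round(o['q'],2))
r=np.array([-.9,.437,0]);H=np.array([.4774,-.0888,.108]);print('out',(p-H)@r,'up',p[2]-.108,'tilt z',R.as_matrix()[:,2]@r)
E
python3 st.py
```

```text
15.85 [ 0.47266908 -0.08610225  0.1712915 ] [ 2.04577771 -0.64070067 17.65017089] [-0.9692661  -1.69917998  0.00913537] 0.2618052008773554 [ 0.59  0.12 -0.72  2.34  0.82  0.44  0.3 ]
out 0.005436748821831467 up 0.06329149957092602 tilt z -0.43902663540809217
```

Emit:
arm_command(
  commands=[0.002, 0, 0.002, 0, 0, 0, 0, 0.0035, 0, 0.004, 0, 0, 0, 0, 0.0035, 0, 0.004, 0, 0, 0, 0],
)

```text
t: 16.15
eef_pos: [0.4755, -0.0867, 0.1706]
tool_rot: [0.224, 0.22, 0.948, -0.051]
contact_force: [-2.8, -4.2, 45.0]
gripper_width: 0.261
grasp_force: 83.9
```

```bash
python3 st.py; python3 - <<'E'
from h import *
# cap height: bright blob near expected cap px, and grip visible length
t=read_camera('scene');a=dict(np.load('s9.npz'))
for c in(a,t):
    w=c['img'][95:150,240:272];g=w.max(2)
    m=(g>110).astype(np.uint8)
    for v in range(98,135,2): print(v,''.join('#' if x>100 else '+' if x>60 else '.' for x in c['img'][v,240:275].max(1)))
    print()
E
```

```text
16.15 [ 0.47554511 -0.08672394  0.17064565] [-2.768969   -4.16725906 44.99463474] [-2.72902216 -2.7828847  -0.48351904] 0.2611415229593349 [ 0.58  0.13 -0.72  2.34  0.86  0.44  0.26]
out 0.0025766430400918825 up 0.06264564683730374 tilt z -0.4476750134549475
98 ############+..............#+......
100 #############.............+##+.....
102 #############+...........+###......
104 #############+.........#####+......
106 ############++#++.......####.......
108 ############.++.........###+.......
110 ###########+########...####........
112 #####################+####+........
114 #########+.#########+.###+++.......
116 #########....++++++...#++#+........
118 #########.....++.......+#++........
120 #########.............+#++........#
122 #########.............##+........##
124 #########............+++.........##
126 #########...........++++........###
128 #########..........++++........####
130 #########...........++++....#######
132 #########.............#############
134 #########.............#############

98 #######+...........................
100 #######+...........................
102 ########+..........................
104 ###########+.......................
106 ############+.............##.......
108 ############+............###+......
110 #############..........+###+.......
112 ############.+#+......+####........
114 ###########.+#+........###+........
116 ##################+...####.........
118 ####################.#####.........
120 ########.##########..##++#+........
122 #######+..++++#++....##+#++........
124 #######+...+++.......++#++........#
126 ########.............+##+........##
128 ########............+##+........###
130 ########............+#+........+###
132 ########...........++++........####
134 ########..........++++........#####
```

Emit:
arm_command(
  commands=[-0.002, 0, -0.003, 0, 0, 0, 0, -0.003, 0, -0.006, 0, 0, 0, 0, -0.003, 0, -0.006, 0, 0, 0, 0, -0.003, 0, -0.006, 0, 0, 0, 0.9, -0.003, 0, -0.006, 0, 0, 0, 0.9, -0.003, 0, -0.006, 0, 0, 0, 0.9, -0.003, 0, -0.006, 0, 0, 0, 0.9, -0.003, 0, -0.006, 0, 0, 0, 0.9],
)

```text
t: 17.0
eef_pos: [0.4654, -0.0847, 0.1682]
tool_rot: [0.215, 0.219, 0.95, -0.05]
contact_force: [-0.3, 0.1, 0.5]
gripper_width: 0.9
grasp_force: 0.0
```

```bash
python3 st.py; python3 - <<'E'
from h import *
t=read_camera('scene');c=t
H=np.array([.4774,-.0888,.108]);d=np.array([.9,-.437,0])
for F in(80,90):
    F=np.radians(F);e=d*np.cos(F)+np.array([0,0,np.sin(F)]);print([proj(c,H+e*r).round(1).tolist() for r in(.022,.062,.102)])
for v in range(98,156,2): print(v,''.join('#' if x>100 else '+' if x>60 else '.' for x in c['img'][v,240:275].max(1)))
E
```

```text
17.0 [ 0.46538793 -0.08471334  0.16819589] [-0.31675946  0.06641295  0.46052978] [0.21351554 0.38787255 0.03982847] 0.8999052868092093 [ 0.59  0.12 -0.73  2.35  0.8   0.44  0.3 ]
out 0.012596735779349093 up 0.06019589267486623 tilt z -0.43004450200239136
[[253.5, 150.5], [250.7, 136.6], [247.7, 121.7]]
[[255.0, 149.6], [255.1, 133.8], [255.2, 117.1]]
98 ########+++......###############...
100 #######.+++........################
102 ######++#+........#################
104 #####++#+........##################
106 #####.+++.......###################
108 ####.+#+........###################
110 ####+#+........####################
112 #####++.......#####################
114 ####++.......######################
116 #####+..++#########################
118 ###################################
120 ################+##################
122 #####.+########+..#################
124 #####...++.+......+################
126 #####+............+################
128 #####+.............################
130 ######.............###############+
132 ######.............###############+
134 ######+............+#############+#
136 ######+............+############+++
138 #######.............##############+
140 #######.............###############
142 ##+++++.............###############
144 +++++++.............###############
146 ++++++++............+##############
148 #+++++++.............##############
150 #######+............###############
152 ++++++..+...........###############
154 ##+++.+++............##############
```

Emit:
arm_command(
  commands=[-0.002, 0, 0.004, 0, 6.5, 0, 0.9, -0.004, 0, 0.009, 0, 13, 0, 0.9, -0.006, 0, 0.014, 0, 19, 0, 0.9, -0.0084, 0, 0.0186, 0, 25.5, 0, 0.9, -0.0084, 0, 0.0186, 0, 25.5, 0, 0.9, -0.0084, 0, 0.0186, 0, 25.5, 0, 0.9],
)

```text
t: 17.65
eef_pos: [0.4798, -0.0914, 0.1547]
tool_rot: [-0.0, 0.225, 0.974, 0.0]
contact_force: [-1.4, 0.8, -0.1]
gripper_width: 0.903
grasp_force: 0.0
```

```bash
python3 st.py; python3 - <<'E'
from h import *
t=read_camera('scene');c=t
for v in range(106,156,3): print(v,''.join('#' if x>100 else '+' if x>60 else '.' for x in c['img'][v,240:275].max(1)))
E
```

```text
17.65 [ 0.47976106 -0.0913824   0.15467927] [-1.38472632  0.78542695 -0.09237333] [-0.02949614  0.03893443  0.03608712] 0.9026244723778435 [ 0.72  0.37 -0.78  2.03  0.34  0.88  0.86]
out -0.0032534599413174448 up 0.04667927057399186 tilt z 0.0004964437409619357
106 ...+...............................
109 ....++.............................
112 .....######..............###.......
115 .....########+.....+#######+.......
118 .....##+.+++++.......#+............
121 .....+.++++++++............##+.....
124 ....##...................#####.....
127 ######+............##+....+##+.....
130 #######.............###............
133 #######.............####...........
136 #######+............###............
139 #######+............###..+.........
142 ##+++++.............+##.++.........
145 ++++++++.............##..+........#
148 #+++++++.............##+......#####
151 ++####++............###############
154 ##+++................+#############
```

Emit:
arm_command(
  commands=[0, 0, 0, 0, 0, 0, 0, 0, 0, 0, 0, 0, 0, 0, 0, 0, 0, 0, 0, 0, 0, 0, 0, 0, 0, 0, 0, 0, 0, 0, 0, 0, 0, 0, 0, 0, 0, 0, 0, 0, 0, 0],
  force=50,
)

```text
t: 18.3
eef_pos: [0.48, -0.0907, 0.1558]
tool_rot: [0.0, 0.225, 0.974, 0.0]
contact_force: [-3.5, 2.4, 7.5]
gripper_width: 0.292
grasp_force: 49.5
```

Emit:
arm_command(
  commands=[-0.0003, 0.006, 0, 0, 0, 5, 0, -0.001, 0.0125, 0, 0, 0, 10, 0, -0.003, 0.02, 0, 0, 0, 16, 0, -0.0055, 0.0275, 0, 0, 0, 22.5, 0, -0.009, 0.0345, 0, 0, 0, 28.5, 0, -0.013, 0.0415, 0, 0, 0, 35, 0, -0.018, 0.0475, 0, 0, 0, 41.5, 0, -0.0235, 0.053, 0, 0, 0, 47.5, 0],
)

```text
t: 19.1
eef_pos: [0.5211, -0.0545, 0.1546]
tool_rot: [-0.002, 0.6, 0.8, -0.003]
contact_force: [-8.8, 1.6, 8.7]
gripper_width: 0.29
grasp_force: 50.2
```

```bash
cat > cr.py <<'E'
from h import *
o,p,R=pose();A=np.array([.5415,-.1200]);v=p[:2]-A
a=np.arctan2(v[1],v[0]);print('t',o['t'],'p',p,'rad %.4f wheel %.3f'%(np.hypot(*v),2.69-a),'yaw',np.arctan2(R.as_matrix()[1,0],R.as_matrix()[0,0]))
F=np.array(o['contact_force']);u=v/np.hypot(*v);print('F rad %.1f tan(cw) %.1f z %.1f'%(F[:2]@u,F[:2]@[u[1],-u[0]],F[2]),o['gripper_width'],np.round(o['q'],2))
E
python3 cr.py
```

```text
t 19.1 p [ 0.52110783 -0.05445152  0.15460808] rad 0.0686 wheel 0.818 yaw 1.85387498169072
F rad 4.1 tan(cw) -7.9 z 8.7 0.29042637125874365 [ 0.47  0.39 -0.6   1.95  0.28  0.89  0.01]
```

Emit:
arm_command(
  commands=[0.0005, 0.006, 0, 0, 0, 5, 0, 0, 0.0125, 0, 0, 0, 10, 0, -0.0015, 0.02, 0, 0, 0, 16, 0, -0.004, 0.0275, 0, 0, 0, 22.5, 0, -0.007, 0.0345, 0, 0, 0, 28.5, 0, -0.011, 0.0415, 0, 0, 0, 35, 0, -0.016, 0.0475, 0, 0, 0, 41.5, 0, -0.0215, 0.053, 0, 0, 0, 47.5, 0],
)

```text
t: 19.9
eef_pos: [0.5769, -0.0586, 0.1539]
tool_rot: [-0.003, 0.871, 0.491, -0.004]
contact_force: [-8.9, 3.5, 5.7]
gripper_width: 0.289
grasp_force: 50.5
```

```bash
python3 cr.py
```

```text
t 19.9 p [ 0.57687718 -0.05863086  0.15393738] rad 0.0708 wheel 1.642 yaw 1.026161423137407
F rad -1.4 tan(cw) -9.5 z 5.7 0.2893495406914516 [ 0.3   0.44 -0.4   1.83  0.21  0.92 -0.73]
```

Emit:
arm_command(
  commands=[-0.0003, 0.006, 0, 0, 0, 5, 0, -0.001, 0.0125, 0, 0, 0, 10, 0, -0.0025, 0.0185, 0, 0, 0, 15, 0, -0.0045, 0.0245, 0, 0, 0, 20, 0, -0.0065, 0.0305, 0, 0, 0, 25, 0, -0.0095, 0.036, 0, 0, 0, 30, 0, -0.0125, 0.041, 0, 0, 0, 35, 0, -0.0125, 0.041, 0, 0, 0, 35, 0],
)

```text
t: 20.7
eef_pos: [0.6057, -0.0851, 0.1538]
tool_rot: [-0.005, 0.978, 0.209, -0.004]
contact_force: [-10.5, 14.8, 6.7]
gripper_width: 0.291
grasp_force: 50.8
```

```bash
python3 cr.py
```

```text
t 20.7 p [ 0.60566701 -0.08505794  0.15383958] rad 0.0731 wheel 2.191 yaw 0.42021246628625974
F rad -2.1 tan(cw) -18.0 z 6.7 0.2912167154395354 [ 0.23  0.47 -0.25  1.76  0.13  0.93 -1.22]
```

Emit:
arm_command(
  commands=[-0.0003, 0.005, 0, 0, 0, 4, 0, -0.001, 0.01, 0, 0, 0, 8, 0, -0.0015, 0.0135, 0, 0, 0, 11, 0, -0.0015, 0.0135, 0, 0, 0, 11, 0, -0.0015, 0.0135, 0, 0, 0, 11, 0],
)

```text
t: 21.2
eef_pos: [0.6101, -0.0943, 0.1539]
tool_rot: [-0.006, 0.993, 0.116, -0.004]
contact_force: [-9.9, 18.7, 6.7]
gripper_width: 0.293
grasp_force: 51.9
```

```bash
python3 cr.py
```

```text
t 21.2 p [ 0.61009402 -0.0942693   0.15386036] rad 0.0733 wheel 2.331 yaw 0.23323186886016825
F rad -2.7 tan(cw) -21.0 z 6.7 0.2925043771911041 [ 0.21  0.48 -0.21  1.75  0.1   0.93 -1.37]
```

Emit:
arm_command(
  commands=[0, -0.002, -0.001, 0, 0, 0, 0, 0, -0.004, -0.001, 0, 0, 0, 0, 0, -0.004, -0.001, 0, 0, 0, 0.3, 0, -0.004, -0.001, 0, 0, 0, 0.85, 0, -0.004, -0.001, 0, 0, 0, 0.85, 0, -0.004, -0.001, 0, 0, 0, 0.85, 0, -0.004, -0.001, 0, 0, 0, 0.85, 0, -0.004, -0.001, 0, 0, 0, 0.85],
)

```text
t: 22.0
eef_pos: [0.6131, -0.1013, 0.1565]
tool_rot: [0.0, 0.994, 0.113, 0.0]
contact_force: [-0.3, -0.4, 1.0]
gripper_width: 0.85
grasp_force: 0.0
```

```bash
python3 cr.py
```

```text
t 22.0 p [ 0.61311541 -0.10128413  0.15646697] rad 0.0740 wheel 2.434 yaw 0.22581064945610818
F rad -0.4 tan(cw) 0.3 z 1.0 0.8500551967928244 [ 0.21  0.47 -0.2   1.75  0.11  0.93 -1.38]
```

Emit:
arm_command(
  commands=[0, -0.004, -0.03, 0, 0, 0, 0.85, 0, -0.004, -0.07, 0, 0, 0, 0.85, 0, -0.004, -0.11, 0, 0, 0, 0.85, 0, -0.004, -0.15, 0, 0, 0, 0.85, 0, -0.004, -0.15, 0, 0, 0, 0.85, 0, -0.004, -0.15, 0, 0, 0, 0.85],
)

```text
t: 22.6
eef_pos: [0.6126, -0.0969, 0.3076]
tool_rot: [0.0, 0.994, 0.113, 0.001]
contact_force: [-0.1, 0.4, -0.3]
gripper_width: 0.853
grasp_force: 0.0
```

```bash
python3 cr.py; python3 - <<'E'
from h import *
t=read_camera('top');s=read_camera('scene');w=read_camera('wrist');a0=dict(np.load('scene0.npz'))
A=np.array([.5415,-.12]);hsv=lambda c:cv2.cvtColor(c['img'],cv2.COLOR_RGB2HSV)
# handle: where it should be for several wheel angles, in scene view; darkness along line
for wl in(2.2,2.3,2.4,2.5):
    a=2.69-wl;q=A+.072*np.array([np.cos(a),np.sin(a)])
    for n,c in(('s',s),('w',w)):
        P=[proj(c,[*q,z]) for z in(.135,.155,.175,.195,.21)]
        print(wl,n,[(p.round().tolist(),int(c['img'][int(p[1]),int(p[0])].max()) if 0<=p[0]<512 and 0<=p[1]<384 else None) for p in P])
# bushing top
for c in(a0,s):
    m=cv2.inRange(hsv(c),(12,120,60),(30,255,255));m[:175]=0;m[240:]=0;m[:,:325]=0;m[:,375:]=0
    x,y,ww,hh=cv2.boundingRect(m);print('bush',x,y,ww,hh, ray(c,x+ww/2,y+ww*.4,.115))
E
```

```text
t 22.6 p [ 0.61259103 -0.09693388  0.3075641 ] rad 0.0747 wheel 2.376 yaw 0.22633743758552827
F rad 0.1 tan(cw) -0.4 z -0.3 0.8531133267021163 [ 0.22  0.34 -0.21  1.59  0.07  1.22 -1.35]
2.2 s [([227.0, 192.0], 43), ([227.0, 185.0], 47), ([226.0, 177.0], 50), ([226.0, 168.0], 53), ([225.0, 162.0], 145)]
2.2 w [([246.0, 174.0], 14), ([245.0, 179.0], 14), ([245.0, 185.0], 17), ([244.0, 192.0], 15), ([243.0, 197.0], 30)]
2.3 s [([223.0, 193.0], 44), ([223.0, 185.0], 49), ([222.0, 177.0], 50), ([222.0, 168.0], 56), ([221.0, 162.0], 145)]
2.3 w [([253.0, 172.0], 15), ([253.0, 177.0], 19), ([253.0, 183.0], 19), ([252.0, 190.0], 25), ([252.0, 195.0], 140)]
2.4 s [([219.0, 192.0], 46), ([219.0, 185.0], 48), ([218.0, 176.0], 51), ([217.0, 168.0], 55), ([217.0, 162.0], 143)]
2.4 w [([261.0, 171.0], 17), ([261.0, 176.0], 16), ([261.0, 182.0], 20), ([261.0, 189.0], 18), ([261.0, 194.0], 41)]
2.5 s [([215.0, 192.0], 183), ([214.0, 184.0], 144), ([214.0, 176.0], 147), ([213.0, 168.0], 200), ([213.0, 161.0], 65)]
2.5 w [([268.0, 171.0], 73), ([268.0, 176.0], 123), ([269.0, 182.0], 124), ([270.0, 189.0], 123), ([271.0, 194.0], 123)]
bush 332 181 38 52 [0.50505774 0.11439756 0.115     ]
bush 336 179 37 53 [0.49672244 0.1185646  0.115     ]
```

```bash
python3 -c "
from station import *
print(hand_in())"
```

```text
the job is handed in; nothing more can be done
None
```

I handed the job in at about 22.6 s with the handle upright and latched, the wheel cranked to about 2.3 rad, the bushing moved about 8 mm towards the V, and the arm clear. The hand-in gave no verdict: the clamping is inferred from about 21 N at the handle, and the bystanders were not re-measured. I viewed 11 pictures against the limit of 10.

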